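Index the specimen wheel three clicks from home and hold it

TASK

The specimen wheel on the dividing stand was left part-way round. Grip its knob, turn the wheel back anticlockwise until its home pin stands opposite the fixed pointer and let it rest in that stop for about a second; then turn it clockwise (seen from above), feeling the clicks, to the third stop after home, without running on towards the fourth. Finish still gripping the knob and holding the wheel at that third stop for filling, and leave the jar, the vial and the ring mould beside it alone.

Things in the scene. Friction and masses are not known exactly. Their poses are not given: they have to be found in the camera images.
- indexer: Fixed dividing stand: round aluminium foot 172 mm across, 12 mm thick, origin at the centre of its underside on the bench, z up. Its x axis points from the centre to the fixed pointer post (12 x 22 mm, 45 mm high with a small tip up to 49 mm, 72 to 85 mm from the axis). A spring plunger sticks out low on the -y side, inside the foot's edge. Place and yaw vary.
- pointer_tip (a point): The point of the fixed pointer, 72 mm from the wheel axis along the stand's x axis, 47 mm above the bench.
- index_wheel: Specimen wheel with its knob, turning about a vertical axis; origin on the axis at the wheel's underside, 33 mm above the bench, z up, x towards the home pin. Aluminium disc 136 mm across, 10 mm thick. On its middle a black bar knob: round skirt 42 mm across, 8 mm high, above it an upright bar 50 mm long (x), 16 mm wide with parallel sides (y), from 51 to 87 mm above the bench.
- knob_grip (a point): Centre of the knob's bar on the wheel's axis, 71 mm above the bench: grip here across the 16 mm width. x runs along the bar towards the home pin (that end has a white line on top), y across it, z up.
- wheel_angle (a joint): Angle of wheel and knob, rad: 0 = home (pin at the pointer), growing CLOCKWISE seen from above (knob yaw = stand yaw minus this). Stops (clicks) every 0.419 rad (24 deg): the third after home is 1.257. Starts at the first or second stop after home. Detents pull to the nearest stop with up to 0.15 N m, friction 0.02 N m. Range -1.2 to 2.6.
- jar: White plastic jar with a dark screw lid, 66 mm across, 91 mm high, standing to the left of the work; origin at the centre of its underside. Leave alone.
- vial: Small glass vial with a black cap, 27 mm across, 56 mm high, standing to the right of the work; origin at the centre of its underside. Leave alone.
- mould: Flat steel ring mould, 58 mm across, 12 mm high, lying beyond and to the right of the work; origin at the centre of its underside. Leave alone.
- home_pin (a point): Top of the home pin on the wheel: steel, 9 mm thick, standing 10 mm above the disc, 54 mm from the axis. The disc has 15 places 24 degrees apart: this pin (a dark line on either side) and 14 round steel pans 17 mm across and 4 mm high.

How it is judged:
By the outcome, as a careful person would: the job done as asked, in the order asked, and still so for the second after the job is handed in, while the arm keeps its last pose, push and grip.
It also fails if it takes over 38 s, if anything falls off the work surface, if the arm or the gripper's body presses on something with over 40 N, if the wrist force passes 120 N, or if a joint passes its speed limit or range.

ROBOT

A 6-joint arm with a two-finger parallel gripper is mounted at the origin on a cart in front of the work surface, level with it; the furniture and walls round the work are solid. World frame = base frame: x ahead of the robot, y to its left, z up, the work surface at z = 0. Lengths are in m, angles in rad, forces in N, time in s.
With the tool pointing down it reaches from about 0.275 to 0.725 m from the base axis. Payload 5.6 kg.
Tool frame: the origin (TCP) lies midway between the tips of the shut fingers; the grasp point (between the pads) lies 19 mm behind it (robot.grasp_offset is the z of the grasp point in the tool frame, in m); z points along the fingers, y is the line along which they close (so a half turn about z gives the same grasp; the last joint's range is limited). The gripper opens to 85 mm and grips with 20 to 120 N. Pads are 22 mm wide; open, the fingers measure 114 mm over their backs; the gripper's body (76 mm by 85 mm) begins 54 mm behind the grasp point. The pads swing forward as they close: fully open they stand 13 mm farther back than shut.
Start: joints at [-0.867, 0.255, 0.108, 0, -1.424, -0.285], TCP at [0.224, -0.502, 0.231] pointing down, gripper open.
Joint ranges: [-2.95, 2.95], [-1.21, 1.97], [-1.09, 1.5], [-2.87, 1.71], [-2.94, -0.07], [-3.05, 3.05]. Speed limits (rad/s): [2.57, 2.57, 3.14, 3.14, 3.14, 3.14].

INTERFACE

Orientations are given as a rotation vector (axis times angle).
In Python, from bench import robot gives the robot as it stands. Calls block until the motion is done:
- robot.goto(position, orientation): joint-space move of the TCP to a pose.
- robot.move_straight(position, rate=0.15, attitude=None, threshold=None): straight line of the TCP; attitude=None keeps the orientation; rate is the mean speed in m/s. With threshold (N) it stops when the force on the tool has changed by that much, and returns True; else False.
- robot.goto_joints(angles): joint-space move.
- robot.grip(opening, strength=None): opening from 0.0 (shut) to 1.0 (fully open); strength is the grip in N (None keeps the last); returns when the fingers have stopped.
- robot.pause(seconds).
- robot.inverse_kinematics(position, orientation): joint angles nearest the present ones, or None.
- robot.state(): the state.
- robot.get_image(name): name is "scene" or "top" or "wrist"; returns a dict with "image" (384x512x3 uint8, red, green, blue), "vfov" (degrees; the focal length in pixels is half the picture's height over the tangent of half this angle, whatever the lens; pixels are square), "cx", "cy" (the principal point, pixels), "R" (3x3) and "t" (3): a world point X has camera coordinates R X + t. Camera axes: x right, y down, z forward; pixel columns grow to the right and rows downward; lengths in m; the calibration is good to about 2 mm. A picture is of the moment at which its call begins. There is no depth.
A pose or a line that the arm cannot do raises robot.Unreachable and nothing moves.
- robot.job_done(): hands the job in; it is judged then, once.
Trained networks look in a picture, given as the dict that the camera call returned (one of the last four; its "shot" number tells which), for a name from the list of things; names that differ only in an ending like _2 or _b are one class to them, and where a whole thing is asked for, a point or a joint stands for the part that bears it (a point fixed in the world has none). Each returns a list of dicts, best first, with "conf" (0 to 1); they miss things now and then, are a little off and sometimes report something else, mostly with a low value. They report only what shows in the picture. A call takes as long as a camera call.
- robot.recognise(picture, label): "xyz" ([x, y, z] in m, in world coordinates, good to about 4 mm: the middle of the surface that is visible of it).
- robot.cut_out(picture, label): "pixels" (384x512 bool, what is visible of it).
The state is a dict: "time_s": time; "joint_pos": joint angles; "dq": joint speeds; "joint_efforts": joint torques, N m; "ee_pos": TCP position; "tcp_rot": TCP orientation; "wrist_force": force on the tool from outside, world axes, zero at the start; "wrist_torque": the same for the moment, N m; "finger_gap": opening from 0.0 (shut) to 1.0 (fully open); "finger_force": force on a finger pad.
Only numpy, scipy, OpenCV 4.12 (cv2) and the standard library are available. Lean on these libraries where they do the work, as an engineer would, in place of code of your own. Each camera call takes 0.05 s, during which the arm holds its last target. There are 200 camera calls.

## Working session

There is one attempt and no reset: what is moved stays moved. The work goes in short steps, each a Python script; the robot and the scene stay as the last script left them, time stands still between calls to the robot, and variables do not carry over. Pictures are saved under pics/ and viewed, at most 10 in all, crops included, and the job is handed in when it is done.

```bash
mkdir -p pics; ls
python3 - <<'E'
from bench import robot
import cv2
for n in ("top","scene"):
    p=robot.get_image(n); cv2.imwrite(f"pics/{n}0.png",p["image"][:,:,::-1])
    for l in ("indexer","index_wheel","knob_grip","home_pin","pointer_tip","jar","vial","mould"):
        try: print(n,l,[(d["xyz"],round(d["conf"],2)) for d in robot.recognise(p,l)][:2])
        except Exception as e: print(l,e)
    print(p["R"],p["t"],p["vfov"],p["cx"],p["cy"])
print(robot.state())
E
```

```text
pics
top indexer [([0.5448, 0.0144, 0.0401], 0.73)]
top index_wheel [([0.5452, 0.0128, 0.0401], 0.97)]
top knob_grip [([0.5468, 0.0151, 0.0426], 0.76)]
top home_pin [([0.5461, 0.0156, 0.045], 0.85)]
top pointer_tip [([0.5446, 0.0093, 0.0452], 0.65)]
top jar [([0.4787, 0.2433, 0.0953], 0.95)]
top vial [([0.4937, -0.272, 0.0574], 0.6)]
top mould []
[[-0.02019147 -0.99951007  0.02391499]
 [-0.99442261  0.01760056 -0.10398991]
 [ 0.10351804 -0.02588131 -0.99429079]] [-0.03674542  0.59198743  1.13635275] 43.74656900265933 250.56042803919766 189.0262792367692
scene indexer [([0.5197, 0.0351, 0.0447], 0.57)]
scene index_wheel [([0.535, 0.026, 0.0444], 0.89)]
scene knob_grip [([0.5318, 0.0282, 0.0429], 0.81)]
scene home_pin [([0.5305, 0.0208, 0.0466], 0.61)]
scene pointer_tip [([0.5229, 0.034, 0.0406], 0.67), ([0.4937, -0.2669, 0.0315], 0.18)]
scene jar [([0.4593, 0.2696, 0.0669], 0.57)]
scene vial [([0.494, -0.2629, 0.0347], 0.44)]
scene mould [([0.6625, -0.2603, 0.012], 0.65)]
[[-0.69794561 -0.71614794  0.00201475]
 [-0.37013774  0.35831867 -0.85709147]
 [ 0.61308236 -0.59894896 -0.51516032]] [0.36364156 0.28015795 1.01160925] 43.43885445028553 255.3209850722581 198.81776932055226
{'time_s': 0.9, 'joint_pos': array([-8.67418029e-01,  2.55043005e-01,  1.08189850e-01,  1.19455827e-05,
       -1.42389420e+00, -2.84590948e-01]), 'dq': array([-0.00045718,  0.00048076, -0.00013296, -0.0012778 ,  0.00210768,
        0.00040258]), 'joint_efforts': array([-1.18832659e-04, -3.86395454e+01,  2.38076556e+01,  5.36797911e+00,
       -4.08816768e-04, -1.07574510e-05]), 'ee_pos': array([ 0.22366688, -0.50245433,  0.23131104]), 'tcp_rot': array([-6.53033012e-01,  3.07295814e+00, -7.65320358e-05]), 'wrist_force': array([-0.1312623 , -0.20978458,  1.25118714]), 'wrist_torque': array([-0.00801059,  0.00114452,  0.04462872]), 'finger_force': 0.0, 'finger_gap': 1.0018088435023007}
```

Run:
```python
import cv2,numpy as np
im=cv2.imread("pics/top0.png")
from bench import robot
# project centre using saved calibration
R=np.array([[-0.02019147,-0.99951007,0.02391499],[-0.99442261,0.01760056,-0.10398991],[0.10351804,-0.02588131,-0.99429079]]);t=np.array([-0.03674542,0.59198743,1.13635275])
f=192/np.tan(np.radians(43.74656900265933/2))
c=R@np.array([.5452,.0128,.04])+t; u,v=f*c[:2]/c[2]+[250.56,189.03]; print(u,v,f)
u0,v0=int(u)-60,int(v)-50; print(u0,v0)
cv2.imwrite("pics/top0c.png",cv2.resize(im[v0:v0+100,u0:u0+120],None,fx=6,fy=6,interpolation=cv2.INTER_CUBIC))
```

```text
225.8352512679209 208.07174545544 478.2592560217264
165 158
```

View pics/top0c.png

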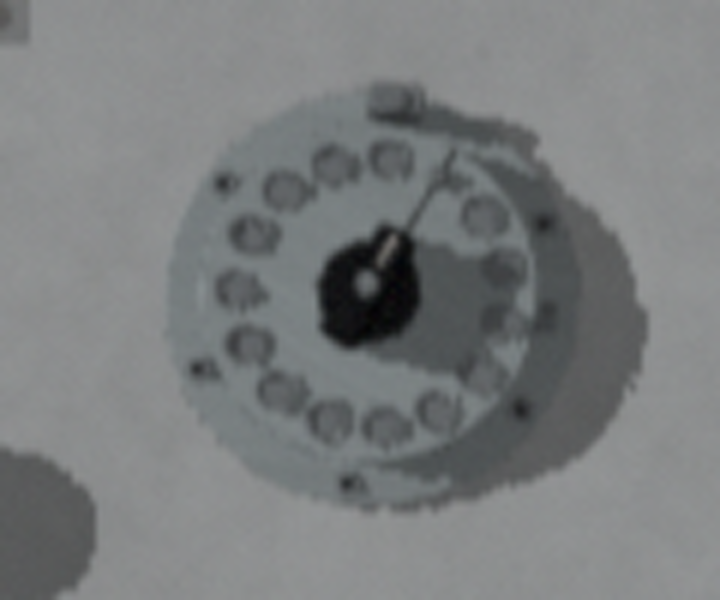

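View pics/scene0.png

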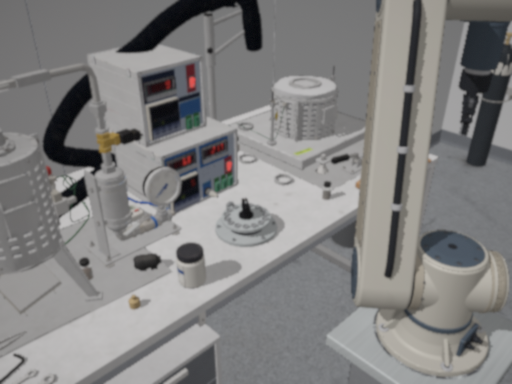

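```bash
cat > h.py <<'E'
import numpy as np
from scipy.spatial.transform import Rotation as Ro
from scipy.optimize import least_squares
def proj(p,X):
    c=np.atleast_2d(X)@np.array(p["R"]).T+np.array(p["t"]); f=192/np.tan(np.radians(p["vfov"]/2))
    return f*c[:,:2]/c[:,2:]+[p["cx"],p["cy"]]
def rot(yaw): # tool down, closing axis (tool y) across a bar at yaw
    return (Ro.from_euler('z',yaw)*Ro.from_euler('x',np.pi)).as_rotvec()
E
python3 - <<'E'
from h import *
p=dict(R=[[-0.02019147,-0.99951007,0.02391499],[-0.99442261,0.01760056,-0.10398991],[0.10351804,-0.02588131,-0.99429079]],t=[-0.03674542,0.59198743,1.13635275],vfov=43.74656900265933,cx=250.56042803919766,cy=189.0262792367692)
px=np.array([(450,176),(485,216),(504,268),(503,320),(484,372),(438,411),(386,427),(331,419),(283,392),(250,344),(240,290),(255,235),(288,189),(336,165),(391,158)])
px=(px+.5)/6-.5+[165,158]
def mod(q):
    a=q[2]-np.arange(15)*np.radians(24); z=np.r_[.049,np.full(14,.0455)]
    return proj(p,np.c_[q[0]+.054*np.cos(a),q[1]+.054*np.sin(a),z])
s=least_squares(lambda q:(mod(q)-px).ravel(),[.545,.013,-.5],loss='soft_l1'); q=s.x
print(q[:2],np.degrees(q[2]),np.abs(s.fun).reshape(-1,2).max(1).round(2))
pt=(np.array((392,95))+.5)/6-.5+[165,158]
for d in (12,24,36,48): 
    a=q[2]+np.radians(d); print(d,proj(p,[q[0]+.078*np.cos(a),q[1]+.078*np.sin(a),.045]),pt)
from bench import robot
for k in (0,1):
    yaw=q[2]+np.pi*k
    for d in (40,0,-60):
        print(k,d,robot.inverse_kinematics([q[0],q[1],.054],rot(yaw+np.radians(d))))
E
```

```text
[0.54920616 0.0096004 ] -32.20249168857862 [0.84 0.15 0.59 0.58 0.24 0.34 0.03 0.16 0.22 0.07 0.13 0.34 0.21 0.26
 0.19]
12 [[237.77818292 175.82045714]] [229.91666667 173.41666667]
24 [[231.21074379 174.29031081]] [229.91666667 173.41666667]
36 [[224.46233611 174.14660739]] [229.91666667 173.41666667]
48 [[217.82175355 175.39676597]] [229.91666667 173.41666667]
0 40 [ 3.02408540e-01  3.73688213e-01 -1.98033246e-01  8.88178420e-16
 -9.99074867e-01  1.40447998e+00]
0 0 [ 3.02408540e-01  3.73688213e-01 -1.98033246e-01  8.88178420e-16
 -9.99074867e-01  7.06348280e-01]
0 -60 [ 0.30240854  0.37368821 -0.19803325  0.         -0.99907487 -0.34084927]
1 40 [ 3.02408540e-01  3.73688213e-01 -1.98033246e-01 -4.44089210e-16
 -9.99074867e-01 -1.73711267e+00]
1 0 [ 0.30240854  0.37368821 -0.19803325  0.         -0.99907487 -2.43524437]
1 -60 [ 0.30240854  0.37368821 -0.19803325  0.         -0.99907487  2.80074338]
```

The top picture shows the pointer post at crop pixel (395,100), the pin at (450,176) and one pan between them, so the wheel is at the first stop, with its yaw at -32°. Next I hover over the knob and check with the wrist camera.

Run:
```python
from h import *; from bench import robot; import cv2,pickle
robot.goto([.5492,.0096,.17],rot(np.radians(-32.2)))
p=robot.get_image("wrist"); pickle.dump(p,open("w.pkl","wb"))
cv2.imwrite("pics/w.png",p["image"][:,:,::-1])
print(robot.state()["time_s"],proj(p,[[.5492,.0096,.087]]))
```

```text
3.1333 [[257.95781164 198.30458718]]
```

View pics/w.png

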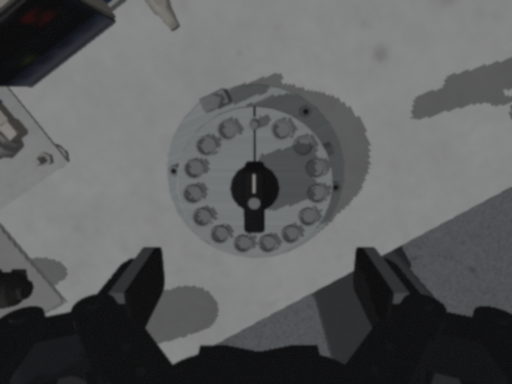

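The wheel is well centred here: bar at about (254,197), pin at (254,123), pointer post at (215,98). I'll fit the pans again, adding the stand yaw.

Run:
```python
from h import *; import pickle
p=pickle.load(open("w.pkl","rb"))
px=np.array([(254,124),(284,128),(304,145),(317,167),(318,192),(311,215),(292,233),(270,242),(245,242),(221,233),(204,215),(194,192),(195,168),(208,145),(231,127)])
def mod(q):
    a=q[2]-np.arange(15)*np.radians(24); z=np.r_[.049,np.full(14,.0455)]
    return proj(p,np.c_[q[0]+.054*np.cos(a),q[1]+.054*np.sin(a),z])
s=least_squares(lambda q:(mod(q)-px).ravel(),[.545,.013,-.5],loss='soft_l1'); q=s.x
print(q[:2],np.degrees(q[2]),np.abs(s.fun).reshape(-1,2).max(1).round(2))
r=lambda yaw:proj(p,[[q[0]+e*np.cos(yaw),q[1]+e*np.sin(yaw),.045] for e in (.072,.085)]).ravel().round(0)
for d in (20,24,28): print(d,r(q[2]+np.radians(d)))
f=192/np.tan(np.radians(p["vfov"]/2))
```

```text
[0.54775181 0.01204156] -32.026786418021594 [2.09 0.93 1.01 0.18 0.65 1.39 0.18 0.76 0.51 0.5  0.8  0.73 0.64 0.59
 1.76]
20 [225. 105. 219.  89.]
24 [220. 107. 212.  92.]
28 [214. 110. 206.  95.]
```

Run:
```python
from h import *; from bench import robot
def show(n):
    s=robot.state(); print(n,round(s["time_s"],2),s["ee_pos"].round(4),s["wrist_force"].round(1),s["wrist_torque"].round(3),round(s["finger_gap"],3),round(s["finger_force"],1),s["joint_pos"][5].round(4))
o=rot(np.radians(-32.1))
robot.goto([.5485,.0108,.11],o)
robot.move_straight([.5485,.0108,.056],rate=.06,threshold=8); show("down")
robot.grip(0.0,25); show("grip")
```

```text
down 4.53 [0.5488 0.0109 0.0564] [0.1 0.8 0.5] [0.008 0.09  0.017] 0.998 0.0 0.7056
grip 5.17 [0.5498 0.0126 0.0563] [ 1.2  6.1 -0. ] [ 1.899 -0.548  0.   ] 0.184 30.4 0.7055
```

```bash
cat >> h.py <<'E'
from bench import robot
def show(n):
    s=robot.state(); y=np.degrees((Ro.from_rotvec(s["tcp_rot"])*Ro.from_euler('x',-np.pi)).as_euler('zyx')[0])
    print(n,round(s["time_s"],2),s["ee_pos"].round(4),s["wrist_force"].round(1),s["wrist_torque"].round(3),round(s["finger_gap"],3),round(s["finger_force"],1),y.round(2),flush=True)
def turn(xy,degs,z=.056):
    for d in degs: robot.goto([*xy,z],rot(np.radians(d))); show(d)
E
python3 - <<'E'
from h import *
xy=(.5495,.0125)
turn(xy,[-32.1]); robot.grip(0.0,60); show("grip")
turn(xy,[-28,-24,-20,-16,-12])
E
```

```text
-32.1 5.42 [0.5498 0.0126 0.0563] [-0.   2.2  2.9] [0.238 0.167 0.025] 0.186 30.8 -32.09
grip 5.63 [0.5497 0.0126 0.0563] [-0.1  1.5  4.4] [ 0.457  0.363 -0.032] 0.175 59.7 -32.1
-28 5.88 [0.5498 0.0127 0.0563] [-0.3  2.5  4.9] [ 0.657  0.362 -0.075] 0.178 59.8 -28.1
-24 6.13 [0.5498 0.0128 0.0564] [-1.3  2.4  5.5] [ 0.832  0.377 -0.139] 0.174 59.9 -24.11
-20 6.38 [0.5499 0.0129 0.0564] [-0.1  3.8  5.6] [ 0.974  0.305 -0.031] 0.177 59.8 -20.1
-16 6.63 [0.5499 0.013  0.0563] [-0.8  3.4  4.8] [1.162 0.295 0.141] 0.177 59.8 -16.13
-12 6.88 [0.55   0.0131 0.0564] [-0.9  4.5  4.9] [1.285 0.343 0.132] 0.175 59.8 -12.13
```

Run:
```python
from h import *; import cv2
turn((.5498,.0132),[-10,-8.1]); robot.pause(.2); show("home"); 
p=robot.get_image("top"); cv2.imwrite("pics/t1.png",cv2.resize(p["image"][158:258,165:285,::-1],None,fx=6,fy=6,interpolation=cv2.INTER_CUBIC))
w=robot.get_image("wrist"); cv2.imwrite("pics/w1.png",w["image"][:,:,::-1])
```

```text
-10 7.13 [0.55   0.0132 0.0564] [-2.1  1.3  5.3] [0.557 0.513 0.097] 0.18 59.9 -10.15
-8.1 7.38 [0.55   0.0132 0.0564] [-1.9  2.3  6.5] [0.612 0.47  0.   ] 0.174 59.9 -8.26
home 7.58 [0.55   0.0133 0.0564] [-1.3  2.3  5. ] [0.63  0.448 0.042] 0.175 59.9 -8.27
```

View pics/w1.png

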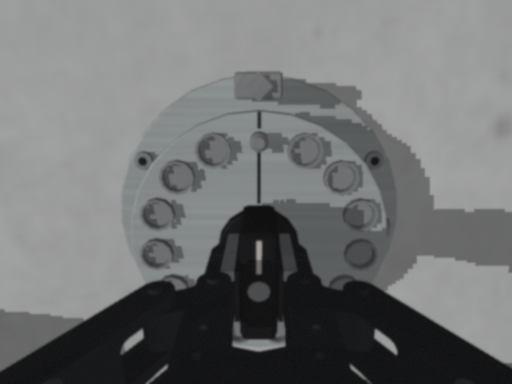

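View pics/t1.png

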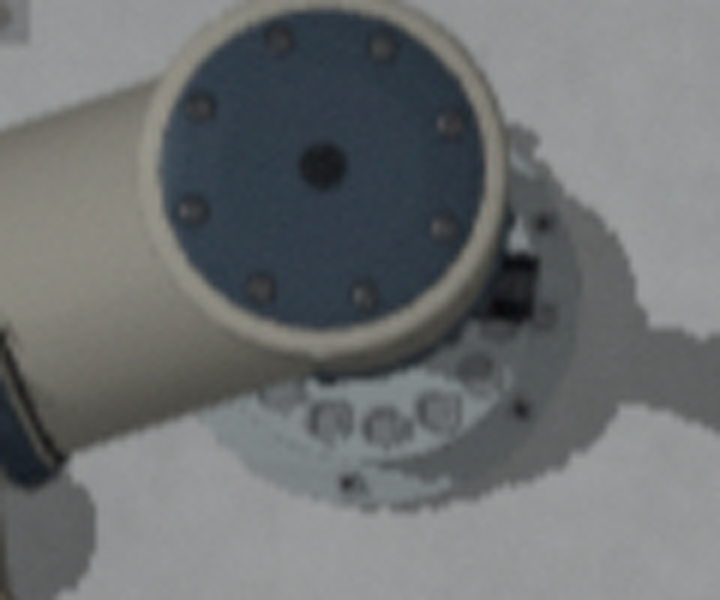

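The pin (259,141) lines up with the pointer (258,86), so the wheel is home. I'll rest it there, then turn clockwise, feeling each click.

Run:
```python
from h import *
xy=(.5498,.0134)
turn(xy,[-7.9]); robot.pause(1.3); show("rest")
turn(xy,[-12,-16,-20,-24,-28,-32.1,-36,-40,-44,-48,-52,-56.1,-60,-64,-68,-72,-76])
```

```text
-7.9 7.93 [0.55   0.0133 0.0564] [-1.4  1.5  5.6] [0.418 0.347 0.044] 0.18 59.9 -8.07
rest 9.23 [0.55   0.0133 0.0564] [-2.4  1.   5.6] [0.432 0.413 0.06 ] 0.178 59.9 -8.07
-12 9.48 [0.55   0.0132 0.0563] [-1.4  1.5  5.2] [0.267 0.423 0.105] 0.179 59.9 -12.18
-16 9.73 [0.5499 0.013  0.0563] [-1.   0.5  5.5] [0.102 0.406 0.089] 0.177 59.9 -16.18
-20 9.98 [0.5499 0.0129 0.0563] [-0.3  0.   5. ] [0.006 0.401 0.001] 0.181 59.9 -20.2
-24 10.23 [0.5498 0.0128 0.0563] [-1.  -0.7  6.3] [-0.118  0.403 -0.164] 0.181 60.0 -24.22
-28 10.48 [0.5498 0.0127 0.0563] [-1.7  0.4  6.3] [-0.238  0.447 -0.155] 0.179 60.0 -28.22
-32.1 10.73 [0.5497 0.0126 0.0563] [-1.4 -1.7  7. ] [-0.383  0.512 -0.004] 0.178 60.0 -32.3
-36 10.98 [0.5497 0.0125 0.0564] [-1.4 -1.8  6.6] [-0.465  0.533  0.161] 0.178 60.0 -36.19
-40 11.23 [0.5496 0.0124 0.0564] [-1.6 -2.2  5.9] [-0.459  0.589  0.148] 0.176 60.0 -40.19
-44 11.48 [0.5495 0.0123 0.0563] [-2.7 -2.4  5.8] [-0.583  0.693 -0.014] 0.18 60.0 -44.21
-48 11.73 [0.5494 0.0122 0.0564] [-2.7 -1.7  6.3] [-0.659  0.732 -0.121] 0.18 60.1 -48.23
-52 11.98 [0.5493 0.0122 0.0564] [-2.9 -2.6  7.4] [-0.704  0.832 -0.173] 0.173 60.1 -52.22
-56.1 12.23 [0.5492 0.0121 0.0563] [-3.  -2.7  7. ] [-0.769  0.925  0.007] 0.174 60.1 -56.31
-60 12.48 [0.5491 0.0121 0.0564] [-3.6 -3.7  6.8] [-0.818  1.018  0.099] 0.175 60.2 -60.19
-64 12.73 [0.549  0.012  0.0563] [-3.4 -2.8  8.3] [-0.849  1.151  0.146] 0.175 60.2 -64.19
-68 12.98 [0.5489 0.0119 0.0564] [-3.5 -3.4  7.2] [-0.86   1.253 -0.037] 0.176 60.2 -68.21
-72 13.23 [0.5487 0.0119 0.0563] [-5.3 -2.9  9.2] [-0.897  1.327 -0.112] 0.178 60.3 -72.23
-76 13.48 [0.5486 0.0119 0.0564] [-4.6 -2.2  8.2] [-0.902  1.468 -0.21 ] 0.181 60.4 -76.23
```

Run:
```python
from h import *; import cv2
turn((.549,.0125),[-78,-79.9]); robot.pause(1); show("end")
w=robot.get_image("wrist"); cv2.imwrite("pics/w2.png",w["image"][:,:,::-1])
```

```text
-78 13.73 [0.5486 0.0118 0.0564] [-2.4 -0.5  6.6] [-0.107  0.859 -0.075] 0.174 60.1 -78.21
-79.9 13.98 [0.5486 0.0118 0.0563] [-3.3 -0.6  7. ] [-0.05   0.931 -0.042] 0.176 60.2 -80.1
end 14.98 [0.5486 0.0119 0.0564] [-3.5 -0.4  7.4] [-0.053  0.942  0.058] 0.176 60.2 -80.09
```

View pics/w2.png

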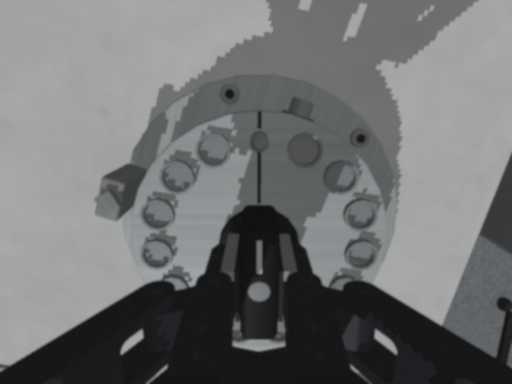

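The pin is still in line with the bar, and the pointer at (112,195) stands opposite the third pan (158,213). The torque is about zero, so the wheel is at the third stop.

```bash
python3 -c "
from bench import robot
print(robot.job_done())"
```

```text
the job is handed in; nothing more can be done
None
```

I turned the wheel back to home and rested it there for more than a second, then turned it clockwise to the third stop, where the arm still holds it by the knob; the job is handed in (about 15 s of the 38 s used), but no verdict came back.

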